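# Tipped flux vial off the bench carousel

### The arm

A 7-joint arm with a two-finger parallel gripper is mounted at the origin on a cart in front of the work surface, level with it; the furniture and walls round the work are solid. World frame = base frame: x ahead of the robot, y to its left, z up, the work surface at z = 0. Lengths are in m, angles in rad, forces in N, time in s.
With the tool pointing down it reaches from about 0.4 to 0.875 m from the base axis. Payload 6.5 kg.
Tool frame: the origin (TCP) lies on the centre line of the jaws, within the pads' length; the fingertips stand 25 mm ahead of it and the grasp point (between the pads) lies 6 mm ahead of it; z points along the fingers, y is the line along which they close (so a half turn about z gives the same grasp; the last joint's range is limited). The gripper opens to 88 mm and grips with 3 to 60 N. Pads are 18 mm wide; open, the fingers measure 123 mm over their backs; the gripper's body (75 mm by 187 mm) begins 45 mm behind the grasp point.
Start: joints at [-0.066, 0.536, -0.004, 1.538, 0.003, 1.067, -0.071], TCP at [0.65, 0, 0.264] pointing down, gripper open.
Joint ranges: [-2.7, 2.7], [-0.37, 2.16], [-1.27, 1.26], [0.24, 2.4], [-1.31, 4.45], [0.19, 1.91], [-2.76, 2.76]. Speed limits (rad/s): [2.39, 2.39, 3.14, 3.14, 3.14, 3.14, 3.14].

### API

Orientations are given as a unit quaternion [w, x, y, z].
In Python, from plant import telemetry, viewer, hand_in gives the robot as it stands.
- The arm moves only by the tool carry_out, never from a script. Its argument "moves" is a list of rows, each a list of 7 numbers: the shift along the world's x, y, z in cm, then the turn, a rotation vector about the world's x, y, z in rad, then the opening, from 0 (shut) to 1 (fully open). In form: [[dx, dy, dz, ax, ay, az, fingers], ...]. A call has 1 to 20 rows; each row shifts and turns the commanded pose from where the row before left it; what a row does not reach is not made up. A row lasts 1/12 s, in which the tool goes at most 41.7 mm and 7.16 degrees, less where a joint would pass 70% of its speed; a pose out of reach is approached as far as the arm can. A call is refused whole if a number of a shift passes 4.17 or a number of a turn 0.125, either way. A call with a gripper value outside its range is refused whole. The fingers move at their own pace and stop on an object; "newtons" is the grip in N (left out, the last holds). Time passes only in rows, so rows that do not move let the fingers close. It gives the time, the measured TCP pose, the force, the opening and the grip force at its end, in the units of the state.
- telemetry.get_obs(): the state, without advancing time (a new reading comes with each control period).
- viewer.camera(name): name is "scene" or "side" or "wrist"; returns a dict with "img" (400x640x3 uint8, blue, green, red), "intrinsics" (3x3 intrinsics, pixels), "position" and "rotation" of the camera in the world. Camera axes: x right, y down, z forward; pixel columns grow to the right and rows downward; lengths in m; the calibration is good to about 2 mm. A picture is of the moment at which its call begins. There is no depth.
- hand_in(): hands the job in; it is judged then, once.
The state is a dict: "clock": time; "qpos": joint angles; "qvel": joint speeds; "tau": joint torques, N m; "position": TCP position; "tool_rot": TCP orientation; "ft_force": force on the tool from outside, world axes, zero at the start; "wrist_torque": the same for the moment, N m; "gripper_width": opening from 0.0 (shut) to 1.0 (fully open); "finger_force": force on a finger pad.
Only numpy, scipy, OpenCV 4.12 (cv2) and the standard library are available. Lean on these libraries where they do the work, as an engineer would, in place of code of your own. Each camera call takes 0.05 s, during which the arm holds its last target. There are 200 camera calls.

### The job

One flux vial has tipped over at the back of the two-tier bench carousel, on the lower level, and leans out over the wall towards the drawer cabinet behind. Turn the carousel to bring that vial round from the back to an open side, lift it off past the upper shelf without letting it go over any further, and set it down gently, upright, on the floor of the steel drip tray. The other three vials must stay standing on the carousel, and the things round about must stay where they are.

Things in the scene. Friction and masses are not known exactly. Their poses are not given: they have to be found in the camera images.
- knob (a point): Middle of the black round knob on top of the two-tier carousel, on its turning axis, 197.5 mm above the bench: 33 mm across, 32 mm tall (top 14 mm above this point, underside 18 mm below), on a stem 16 mm thick. One piece with the carousel, which spins freely either way without stop and coasts for seconds. Upper shelf: 168 mm across, 153 to 167 mm above the bench, low small things lying on it.
- floor_centre (a point): Point on the carousel's axis at the height of the lower disc's floor, 28.5 mm above the bench; z up. The disc is 212 mm across. Round its edge a wall stands 25 mm above this floor, 198 mm across, 4 mm thick, with eight notches 20 mm wide, open to the floor, every 45 degrees. The raised middle is 120 mm across and 25 mm high.
- carousel (a joint): Turning angle of the carousel in rad, counter-clockwise from above positive, 0 at the start, no stops. At the start the tipped vial is at the back, within 47 degrees of +x as seen from the axis. A drawer cabinet 230 mm tall and 250 mm wide stands fixed behind, its front 79 to 129 mm from the lower disc, with knobs. Soldering stations stand to the right (-y); the left side is open.
- tipped_vial: The tipped vial: glass, 26 mm across and 54 mm tall, then a white cap 19 mm across to 68 mm; 30 g or so. Origin: centre of its underside; own z axis: along the vial to the cap. Its foot stands on the carousel's floor against the raised middle and it leans straight outward, about 36 degrees from upright, its side lying in a notch of the wall; the cap points outward, past the edge of the upper shelf. Loose.
- vial_a: Another vial of the same make, standing upright on the carousel's lower level between raised middle and wall. Origin: centre of its underside. Loose; to stay standing there.
- vial_b: As vial_a.
- vial_c: As vial_a.
- drip_tray: Shallow steel drip tray lying on the bench, fixed to it: 110 mm (own x) by 100 mm (own y), 16 mm high over its rolled rim, walls 3 mm, floor 3 mm thick. Origin: centre of its underside.
- tip_cleaner: Round tin with brass wool, 65 mm across, 38 mm tall; a bystander. Origin: centre of its underside.
- solder_spool: Spool of solder, 63 mm across, 42 mm tall; a bystander. Origin: centre of its underside.
- transformer: Small transformer, 28 by 36 mm, 32 mm tall; a bystander. Origin: centre of its underside.
- capacitor: Upright can capacitor, 16 mm across, 26 mm tall; a bystander. Origin: centre of its underside.

How it is judged:
By the outcome, as a careful person would: the job done as asked, in the order asked, and still so for the second after the job is handed in, with the robot touching nothing.
It also fails if it takes over 72 s, if anything falls off the work surface, if the arm or the gripper's body presses on something with over 40 N, if the wrist force passes 120 N, or if a joint passes its speed limit or range.

## Working session

There is one attempt and no reset: what is moved stays moved. The work goes in short steps, Python scripts to look and compute and a tool call to move; the robot and the scene stay as the last step left them, time stands still between calls to the robot, and variables do not carry over. Pictures are saved under pics/ and viewed, at most 10 in all, crops included, and the job is handed in when it is done.

Besides the shell and the picture viewer there is one more tool, called after "Emit:" as name([rows], argument=value, ...), one row to a line, values as JSON. carry_out: Moves the arm, as the interface text tells. Its arguments: {"type":"object","properties":{"moves":{"type":"array","items":{"type":"array","items":{"type":"number"}}},"newtons":{"type":"number"}},"required":["moves"]}

```bash
mkdir -p pics; cat > h.py <<'E'
import numpy as np, cv2, json
from plant import telemetry, viewer, hand_in
def shot(name, fn):
    c=viewer.camera(name); cv2.imwrite('pics/'+fn+'.png',c['img'])
    np.savez('pics/'+fn+'.npz',K=c['intrinsics'],p=c['position'],R=c['rotation']); return c
def ray(fn,u,v):
    d=np.load('pics/'+fn+'.npz'); r=d['R']@np.linalg.solve(d['K'],[u,v,1.]); return d['p'],r/np.linalg.norm(r)
def atz(fn,u,v,z):
    p,r=ray(fn,u,v); return p+r*(z-p[2])/r[2]
def tri(*obs):
    A=0;b=0
    for o in obs:
        p,r=ray(*o); M=np.eye(3)-np.outer(r,r); A=A+M; b=b+M@p
    x=np.linalg.solve(A,b); return x,[round(1000*np.linalg.norm((np.eye(3)-np.outer(ray(*o)[1],ray(*o)[1]))@(x-ray(*o)[0])),1) for o in obs]
def proj(fn,X):
    d=np.load('pics/'+fn+'.npz'); q=d['K']@(d['R'].T@(np.asarray(X)-d['p'])); return q[:2]/q[2]
E
python3 - <<'E'
from h import *
np.set_printoptions(precision=4,suppress=True)
for n in ('scene','side','wrist'):
    c=shot(n,n+'0'); print(n,c['position'],c['rotation'].tolist(),c['intrinsics'][0])
a=cv2.imread('pics/scene0.png');b=cv2.imread('pics/side0.png')
print(telemetry.get_obs())
E
```

```text
scene [0.1237 0.8497 0.5818] [0.10830084814590427, -0.17907261358471532, 0.823411741864244, -0.5274438630934183] [458.9726   0.     311.6069]
side [ 0.0941 -0.6992  0.5671] [-0.48628001278177885, 0.8276878300242251, -0.2347735104225855, 0.1527939920369857] [397.2128   0.     318.1857]
wrist [0.65   0.0772 0.3837] [0.1504791138157295, 0.9886129820416111, 0.0005973578427889292, -0.00022629103746610597] [313.7648   0.     320.1507]
{'clock': 0.15, 'qpos': array([-0.0662,  0.537 , -0.0044,  1.5386,  0.0026,  1.0673, -0.0712]), 'qvel': array([ 0.0005, -0.0015,  0.0008, -0.0014, -0.0017, -0.0004,  0.0004]), 'tau': array([  0.0019, -57.1325,   0.9919, -25.1827,  -0.0562,   0.0152,
         0.0001]), 'position': array([ 0.6496, -0.    ,  0.2631]), 'tool_rot': array([-0.0004,  0.7071,  0.7071, -0.0005]), 'ft_force': array([-0.5144,  0.518 , -0.7402]), 'wrist_torque': array([ 0.0144, -0.0421,  0.0566]), 'finger_force': 0.0, 'gripper_width': 0.9953846486097762}
```

View pics/scene0.png

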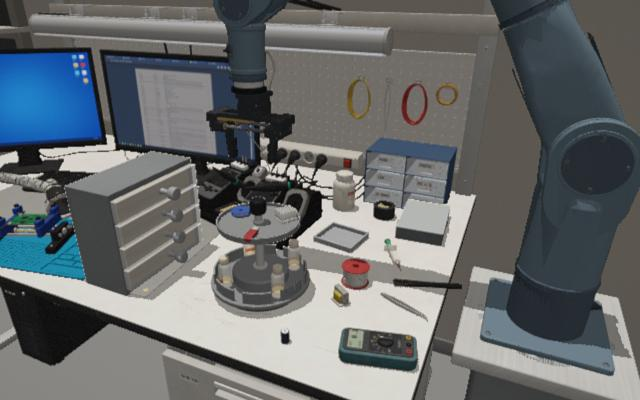

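View pics/side0.png

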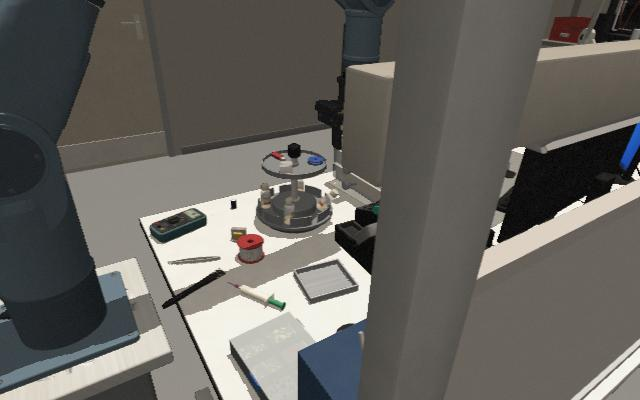

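View pics/wrist0.png

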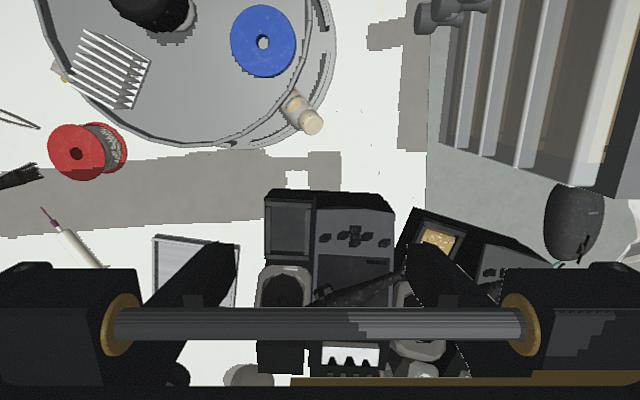

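The scene view shows the knob at (258,205), the tray near (342,237) and the cabinet on the left. The side view shows the knob at (294,150) and the tray at (326,280). The wrist view shows the tipped vial's cap at (313,122), pointing +x/-y, and the knob at the top edge. The camera rotations are quaternions, so I'll fix the helper.

```bash
sed -i "s/R=c\['rotation'\]/R=Rotation.from_quat(np.roll(c['rotation'],-1)).as_matrix()/; 1a from scipy.spatial.transform import Rotation\nnp.set_printoptions(precision=4,suppress=True)" h.py
python3 - <<'E'
from h import *
for n in ('scene','side','wrist'): shot(n,n+'0')
print('knob',tri(('scene0',258,205),('side0',294,150)))
print('tray',tri(('scene0',342,237),('side0',326,280)))
print('cap/vial wrist, z=.08', atz('wrist0',313,122,.08))
a=cv2.imread('pics/scene0.png')[190:320,190:380];b=cv2.imread('pics/side0.png')[135:310,220:370]
cv2.imwrite('pics/c0.png',np.hstack([cv2.resize(a,(456,400),interpolation=2)[:, :],cv2.resize(b,(343,400),interpolation=2)]))
E
```

```text
knob (array([0.56  , 0.1294, 0.1977]), [np.float64(0.0), np.float64(0.0)])
tray (array([ 0.4794, -0.149 ,  0.0076]), [np.float64(1.9), np.float64(1.9)])
cap/vial wrist, z=.08 [0.6435 0.06   0.08  ]
```

View pics/c0.png

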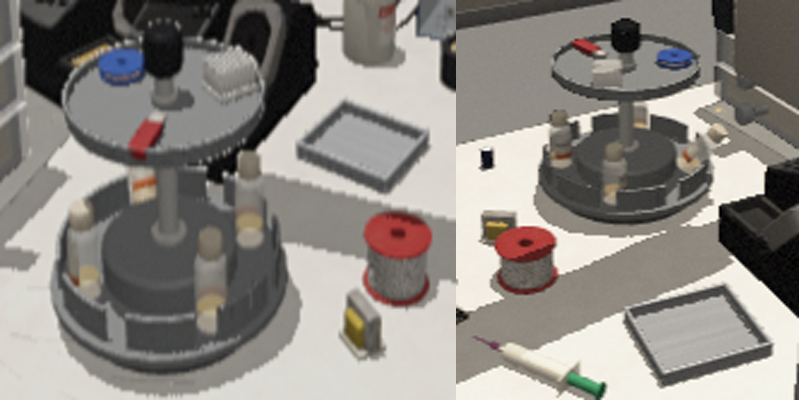

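```bash
python3 - <<'E'
from h import *
K=np.array([.56,.1294])
def rel(p): d=p[:2]-K; return p, 'r %.3f az %.0f'%(np.hypot(*d),np.degrees(np.arctan2(d[1],d[0])))
# crop coords -> full
S=lambda x,y:('scene0',190+x*190/456,190+y*130/400)
D=lambda x,y:('side0',220+(x-456)*150/343,135+y*175/400)
print('tipped cap wrist',rel(atz('wrist0',314,123,.088)))
print('tipped cap tri',tri(D(722,133),('wrist0',314,123)))
for n,s in dict(L=(80,206),F=(208,240),R=(248,158)).items(): print('cap',n,rel(atz(*S(*s),.0965)))
for n,s in dict(a=(557,118),b=(613,150),c=(640,108)).items(): print('capside',n,rel(atz(*D(*s),.0965)))
print('tray corners', [atz(*S(*s),.016) for s in((346,100),(436,140),(385,192),(296,147))])
print('tray corners side', [atz(*D(*s),.016) for s in((625,308),(722,284),(772,348),(664,383))])
print('spool',tri(S(398,232),D(526,240)),'transf',atz(*S(365,350),.0))
for p in((110,70),(80,35),(150,60),(80,80),(130,108)): print('heatsink',rel(atz('wrist0',*p,.175)))
print('blue',rel(atz('wrist0',263,42,.175)))
print('knobs cabinet',[atz('wrist0',420,15,z) for z in(.07,.12,.17,.2)])
print('red', rel(atz(*S(147,135),.17)))
E
```

```text
tipped cap wrist (array([0.6446, 0.0596, 0.088 ]), 'r 0.110 az -40')
tipped cap tri (array([0.6459, 0.0583, 0.084 ]), [np.float64(1.7), np.float64(1.7)])
cap L (array([0.6106, 0.1891, 0.0965]), 'r 0.078 az 50')
cap F (array([0.4932, 0.1799, 0.0965]), 'r 0.084 az 143')
cap R (array([0.5109, 0.0705, 0.0965]), 'r 0.077 az -130')
capside a (array([0.4887, 0.1639, 0.0965]), 'r 0.079 az 154')
capside b (array([0.5073, 0.0638, 0.0965]), 'r 0.084 az -129')
capside c (array([0.5853, 0.1395, 0.0965]), 'r 0.027 az 22')
tray corners [array([ 0.5207, -0.201 ,  0.016 ]), array([ 0.4052, -0.1731,  0.016 ]), array([ 0.426 , -0.0685,  0.016 ]), array([ 0.5371, -0.0974,  0.016 ])]
tray corners side [array([ 0.4343, -0.0911,  0.016 ]), array([ 0.5367, -0.1074,  0.016 ]), array([ 0.5209, -0.2101,  0.016 ]), array([ 0.4126, -0.1981,  0.016 ])]
spool (array([0.3829, 0.0237, 0.0441]), [np.float64(1.5), np.float64(1.5)]) transf [0.3794 0.1102 0.    ]
heatsink (array([0.5204, 0.0965, 0.175 ]), 'r 0.052 az -140')
heatsink (array([0.5062, 0.1159, 0.175 ]), 'r 0.055 az -166')
heatsink (array([0.546 , 0.1022, 0.175 ]), 'r 0.031 az -117')
heatsink (array([0.5005, 0.0907, 0.175 ]), 'r 0.071 az -147')
heatsink (array([0.5287, 0.074 , 0.175 ]), 'r 0.064 az -119')
blue (array([0.6157, 0.1122, 0.175 ]), 'r 0.058 az -17')
knobs cabinet [array([0.7386, 0.1516, 0.07  ]), array([0.7245, 0.1398, 0.12  ]), array([0.7104, 0.1279, 0.17  ]), array([0.702 , 0.1208, 0.2   ])]
red (array([0.5369, 0.1965, 0.17  ]), 'r 0.071 az 109')
```

Emit:
carry_out([
  [-0.9,1.3,0,0,0,-0.1135,0.6],
  [-0.9,1.3,0,0,0,-0.1135,0.6],
  [-0.9,1.3,0,0,0,-0.1135,0.6],
  [-0.9,1.3,0,0,0,-0.1135,0.6],
  [-0.9,1.3,0,0,0,-0.1135,0.6],
  [-0.9,1.3,0,0,0,-0.1135,0.6],
  [-0.9,1.3,0,0,0,-0.1135,0.6],
  [-0.9,1.3,0,0,0,-0.1135,0.6],
  [-0.9,1.3,0,0,0,-0.1135,0.6],
  [-0.9,1.3,0,0,0,-0.1135,0.6],
  [0,0,0,0,0,0,0.6],
  [0,0,0,0,0,0,0.6],
  [0,0,0,0,0,0,0.6],
], newtons=15)

```text
clock: 1.38
position: [0.5605, 0.129, 0.2638]
tool_rot: [0.0, 0.976, 0.218, 0.0]
ft_force: [0.2, -0.7, -0.1]
gripper_width: 0.597
finger_force: 0.0
```

```bash
python3 - <<'E'
from h import *
shot('wrist','w1'); print(telemetry.get_obs()['qpos'])
# knob top centre projected
print(proj('w1',[.56,.1294,.2115]))
E
```

```text
[-0.4637  0.4115  0.2087  1.7526 -0.0986  0.9874 -1.3513]
[318.7731 238.8873]
```

View pics/w1.png

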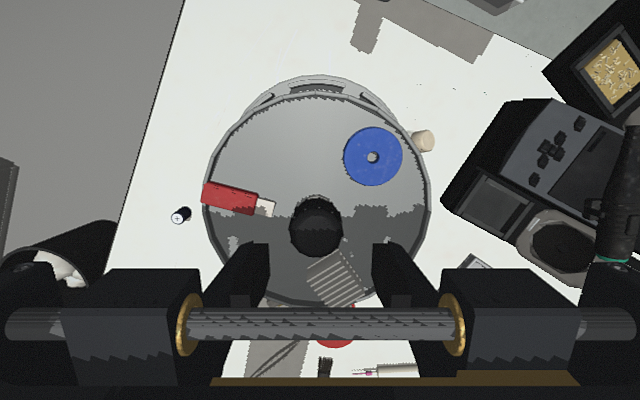

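The knob, at (316,232), sits centred between the jaws, and the paths of both fingers are clear of the blue reel, heatsink and red part. I'll go down and grip.

Emit:
carry_out([
  [0,0,-1.2,0,0,0,0.6],
  [0,0,-1.2,0,0,0,0.6],
  [0,0,-1.2,0,0,0,0.6],
  [0,0,-1.2,0,0,0,0.6],
  [0,0,-0.8,0,0,0,0.6],
  [0,0,-0.3,0,0,0,0.6],
  [0,0,0,0,0,0,0.5],
  [0,0,0,0,0,0,0.44],
  [0,0,0,0,0,0,0.38],
  [0,0,0,0,0,0,0.34],
  [0,0,0,0,0,0,0.3],
  [0,0,0,0,0,0,0.3],
  [0,0,0,0,0,0,0.3],
], newtons=12)

```text
clock: 2.52
position: [0.5596, 0.1317, 0.2051]
tool_rot: [-0.001, 0.976, 0.217, 0.0]
ft_force: [-2.0, 5.0, 0.6]
gripper_width: 0.366
finger_force: 12.0
```

Emit:
carry_out([
  [-0.1,0.25,0,0,0,0,0.3],
  [0,0,0,0,0,0.01,0.3],
  [0,0,0,0,0,0.02,0.3],
  [0,0,0,0,0,0.03,0.3],
  [0,0,0,0,0,0.04,0.3],
  [0,0,0,0,0,0.05,0.3],
  [0,0,0,0,0,0.06,0.3],
  [0,0,0,0,0,0.06,0.3],
  [0,0,0,0,0,0.06,0.3],
  [0,0,0,0,0,0.06,0.3],
  [0,0,0,0,0,0.06,0.3],
  [0,0,0,0,0,0.06,0.3],
  [0,0,0,0,0,0.06,0.3],
  [0,0,0,0,0,0.06,0.3],
  [0,0,0,0,0,0.06,0.3],
  [0,0,0,0,0,0.06,0.3],
  [0,0,0,0,0,0.06,0.3],
  [0,0,0,0,0,0.06,0.3],
  [0,0,0,0,0,0.06,0.3],
  [0,0,0,0,0,0.06,0.3],
])

```text
clock: 4.18
position: [0.5598, 0.1316, 0.2051]
tool_rot: [0.001, 0.755, 0.655, 0.0]
ft_force: [2.0, -0.2, -0.6]
gripper_width: 0.366
finger_force: 12.0
```

Emit:
carry_out([
  [0,0,0,0,0,0.06,0.3],
  [0,0,0,0,0,0.06,0.3],
  [0,0,0,0,0,0.06,0.3],
  [0,0,0,0,0,0.06,0.3],
  [0,0,0,0,0,0.06,0.3],
  [0,0,0,0,0,0.06,0.3],
  [0,0,0,0,0,0.06,0.3],
  [0,0,0,0,0,0.06,0.3],
  [0,0,0,0,0,0.06,0.3],
  [0,0,0,0,0,0.06,0.3],
  [0,0,0,0,0,0.06,0.3],
  [0,0,0,0,0,0.06,0.3],
  [0,0,0,0,0,0.06,0.3],
  [0,0,0,0,0,0.06,0.3],
  [0,0,0,0,0,0.06,0.3],
  [0,0,0,0,0,0.06,0.3],
  [0,0,0,0,0,0.05,0.3],
  [0,0,0,0,0,0.04,0.3],
  [0,0,0,0,0,0.03,0.3],
  [0,0,0,0,0,0.02,0.3],
])

```text
clock: 5.85
position: [0.5602, 0.1318, 0.2051]
tool_rot: [0.001, 0.302, 0.953, 0.0]
ft_force: [3.9, -0.6, -1.3]
gripper_width: 0.369
finger_force: 12.0
```

```bash
python3 - <<'E'
from h import *
o=telemetry.get_obs(); print(o['qpos'],o['qvel'],o['tool_rot'],o['position'],o['ft_force'])
shot('scene','s2'); shot('side','d2')
a=cv2.imread('pics/s2.png')[180:320,190:380];b=cv2.imread('pics/d2.png')[125:265,220:370]
cv2.imwrite('pics/c2.png',np.hstack([cv2.resize(a,(456,336),interpolation=2),cv2.resize(b,(343,336),interpolation=2)]))
E
```

```text
[-0.0871  0.4977 -0.2946  1.7798  0.181   0.8882  0.4941] [ 0.0368  0.0055 -0.0517 -0.0011  0.0308  0.0054  0.1904] [0.0012 0.3024 0.9532 0.0003] [0.5602 0.1318 0.2051] [ 3.8625 -0.61   -1.2501]
```

View pics/c2.png

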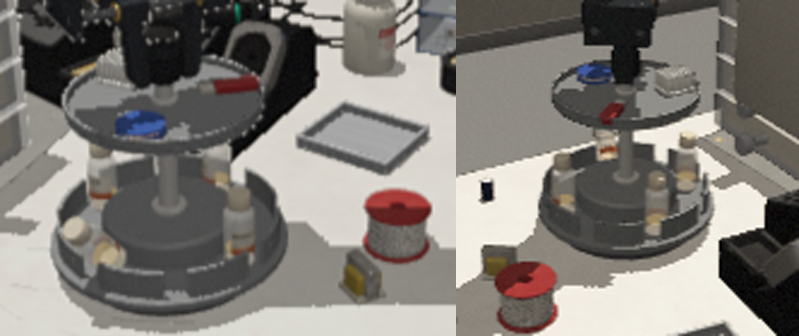

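The tipped vial is now at the left (crop (80,240)), still leaning outward, and the other three are standing. I'll finish the last ~10° and then release.

Emit:
carry_out([
  [0,0,0,0,0,0.03,0.3],
  [0,0,0,0,0,0.04,0.3],
  [0,0,0,0,0,0.04,0.3],
  [0,0,0,0,0,0.03,0.3],
  [0,0,0,0,0,0.02,0.3],
  [0,0,0,0,0,0.01,0.3],
  [0,0,0,0,0,0.005,0.3],
  [0,0,0,0,0,0,0.3],
  [0,0,0,0,0,0,0.3],
  [0,0,0,0,0,0,0.3],
  [0,0,0,0,0,0,0.38],
  [0,0,0,0,0,0,0.44],
  [0,0,0,0,0,0,0.52],
  [0,0,0,0,0,0,0.6],
  [0,0,0,0,0,0,0.6],
  [0,0,0.5,0,0,0,0.6],
  [0,0,1.5,0,0,0,0.6],
  [0,0,2,0,0,0,0.6],
  [0,0,2,0,0,0,0.6],
])

```text
clock: 7.53
position: [0.5586, 0.1325, 0.2654]
tool_rot: [-0.001, 0.218, 0.976, -0.0]
ft_force: [-0.5, 1.0, -0.6]
gripper_width: 0.601
finger_force: 0.0
```

Emit:
carry_out([
  [0,1.0,0.5,0,0,-0.113,0.6],
  [0,1.8,0.5,0,0,-0.113,0.6],
  [0,1.8,0,0,0,-0.113,0.6],
  [0,1.8,0,0,0,-0.113,0.6],
  [0,1.8,0,0,0,-0.113,0.6],
  [0,1.8,0,0,0,-0.113,0.6],
  [0,1.8,0,0,0,-0.113,0.6],
  [0,1.8,0,0,0,-0.113,0.6],
  [0,1.8,0,0,0,-0.113,0.6],
  [0,1.8,0,0,0,-0.113,0.6],
  [0,0,-1.5,-0.105,0,0,0.6],
  [0,0,-1.5,-0.105,0,0,0.6],
  [0,0,-1.5,-0.105,0,0,0.6],
  [0,0,-1.5,-0.105,0,0,0.6],
  [0,0,-1.5,-0.105,0,0,0.6],
  [0,0,-1.5,-0.105,0,0,0.6],
  [0,0,0,0,0,0,0.6],
  [0,0,0,0,0,0,0.6],
])

```text
clock: 9.03
position: [0.5577, 0.3056, 0.1828]
tool_rot: [0.218, 0.671, 0.673, -0.22]
ft_force: [0.4, -0.5, -0.2]
gripper_width: 0.597
finger_force: 0.0
```

```bash
python3 - <<'E'
from h import *
o=telemetry.get_obs(); print(o['qpos'],o['tool_rot'],o['position'])
shot('scene','s3'); shot('wrist','w3')
A=np.array([.5595,.1318,0]);u=np.array([0,.588,.809]);f=A+[0,.0705,.0361]
for s in (0,54,68): print(s,f+u*s/1000,proj('w3',f+u*s/1000),proj('s3',f+u*s/1000))
w=cv2.imread('pics/w3.png'); s=cv2.imread('pics/s3.png')[180:320,190:390]
cv2.imwrite('pics/c3.png',np.vstack([w[:, 80:560],cv2.resize(s,(480,200))][:1]))
cv2.imwrite('pics/c3.png',np.hstack([w[:400,150:490],cv2.resize(s,(457,400)[0:1]+(320,),interpolation=2) if 0 else cv2.copyMakeBorder(cv2.resize(s,(457,320),interpolation=2),0,80,0,0,0)]))
E
```

```text
[-0.7953  0.8361  0.0336  1.3562  0.4167  1.4294 -0.9253] [ 0.2183  0.6711  0.6734 -0.22  ] [0.5577 0.3056 0.1828]
0 [0.5595 0.2023 0.0361] [319.5406 179.8408] [243.0259 291.3803]
54 [0.5595 0.2341 0.0798] [319.5183 195.1954] [233.028  281.3084]
68 [0.5595 0.2423 0.0911] [319.511  200.2338] [230.2682 278.5282]
```

View pics/c3.png

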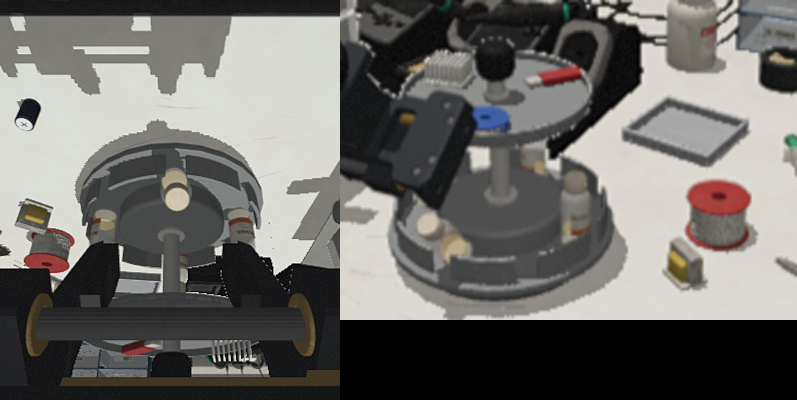

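```bash
python3 - <<'E'
from h import *
w=cv2.imread('pics/w3.png')[140:240,270:380]; s=cv2.imread('pics/s3.png')[250:310,205:271]
cv2.imwrite('pics/c4.png',np.hstack([cv2.resize(w,(440,400),interpolation=0),cv2.resize(s,(360,327),interpolation=0) if 0 else cv2.copyMakeBorder(cv2.resize(s,(352,320),interpolation=0),0,80,0,0,0)]))
d=np.load('pics/w3.npz');print(d['p'])
E
```

```text
[0.5596 0.438  0.2375]
```

View pics/c4.png

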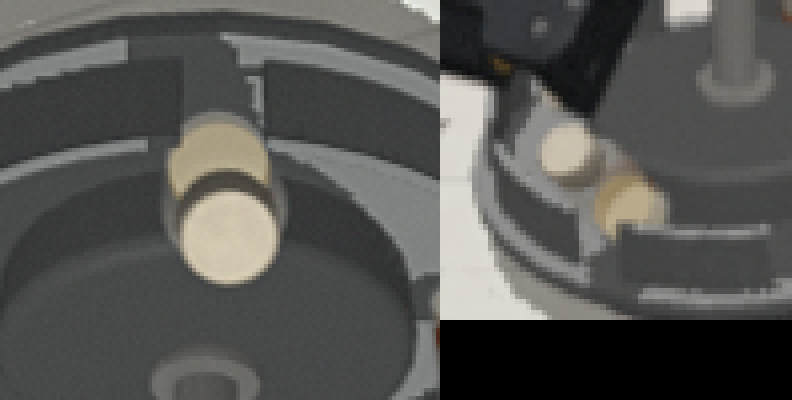

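```bash
python3 - <<'E'
from h import *
print(tri(('w3',327.3,199.3),('s3',228.8,278.1)))
for az in(86,87,88):
  for ax in (.5595,.5605,.5615):
    a=np.radians(az);e=np.array([np.cos(a),np.sin(a),0]);A=np.array([ax,.1318,0])
    P=lambda s:A+e*(.0705+.588*s)+np.array([0,0,.0361+.809*s])
    print(az,ax,P(.068),P(.061),[proj(i,P(s)).round(1).tolist() for s in(0.004,.068) for i in('w3','s3')])
E
```

```text
(array([0.5657, 0.2384, 0.0876]), [np.float64(0.3), np.float64(0.3)])
86 0.5595 [0.5672 0.242  0.0911] [0.5669 0.2379 0.0854] [[324.8, 180.9], [240.2, 290.0], [329.4, 200.4], [226.9, 277.5]]
86 0.5605 [0.5682 0.242  0.0911] [0.5679 0.2379 0.0854] [[325.8, 180.9], [239.8, 289.9], [330.7, 200.4], [226.5, 277.4]]
86 0.5615 [0.5692 0.242  0.0911] [0.5689 0.2379 0.0854] [[326.8, 180.9], [239.4, 289.8], [332.0, 200.4], [226.0, 277.2]]
87 0.5595 [0.5653 0.2421 0.0911] [0.5651 0.238  0.0854] [[323.5, 180.9], [240.7, 290.2], [326.9, 200.3], [227.7, 277.8]]
87 0.5605 [0.5663 0.2421 0.0911] [0.5661 0.238  0.0854] [[324.5, 180.9], [240.3, 290.0], [328.2, 200.3], [227.3, 277.6]]
87 0.5615 [0.5673 0.2421 0.0911] [0.5671 0.238  0.0854] [[325.5, 180.9], [239.9, 289.9], [329.5, 200.3], [226.8, 277.5]]
88 0.5595 [0.5634 0.2422 0.0911] [0.5632 0.2381 0.0854] [[322.1, 180.8], [241.2, 290.3], [324.5, 200.3], [228.6, 278.0]]
88 0.5605 [0.5644 0.2422 0.0911] [0.5642 0.2381 0.0854] [[323.2, 180.8], [240.8, 290.2], [325.7, 200.3], [228.1, 277.9]]
88 0.5615 [0.5654 0.2422 0.0911] [0.5652 0.2381 0.0854] [[324.2, 180.8], [240.4, 290.1], [327.0, 200.3], [227.7, 277.8]]
```

Emit:
carry_out([
  [0.37,-0.2,-0.45,0,0,-0.025,0.6],
  [0.36,-0.2,-0.43,0,0,-0.022,0.6],
  [0,-0.88,-1.21,0,0,0,0.6],
  [0,-0.88,-1.21,0,0,0,0.6],
  [0,-0.88,-1.21,0,0,0,0.6],
  [0,-0.88,-1.21,0,0,0,0.6],
  [0,-0.88,-1.21,0,0,0,0.6],
  [0,-0.59,-0.81,0,0,0,0.6],
  [0,-0.59,-0.81,0,0,0,0.6],
  [0,-0.59,-0.81,0,0,0,0.6],
  [0,-0.3,-0.42,0,0,0,0.6],
  [0,0,0,0,0,0,0.6],
  [0,0,0,0,0,0,0.6],
], newtons=8)

```text
clock: 10.22
position: [0.5664, 0.236, 0.087]
tool_rot: [0.214, 0.688, 0.656, -0.224]
ft_force: [0.1, 0.6, -0.9]
gripper_width: 0.6
finger_force: 0.0
```

```bash
python3 - <<'E'
from h import *
o=telemetry.get_obs(); print(o['qpos'],o['tool_rot'],o['position'],o['ft_force'])
shot('scene','s5'); shot('wrist','w5')
w=cv2.imread('pics/w5.png')[130:400,180:460]; s=cv2.imread('pics/s5.png')[230:310,195:275]
cv2.imwrite('pics/c5.png',np.hstack([cv2.resize(w,(415,400),interpolation=2),cv2.resize(s,(385,400),interpolation=2)]))
E
```

```text
[-0.7232  0.917   0.0562  1.4696  0.4377  1.2338 -0.9745] [ 0.2138  0.688   0.6563 -0.2241] [0.5664 0.236  0.087 ] [ 0.061   0.5706 -0.858 ]
```

View pics/c5.png

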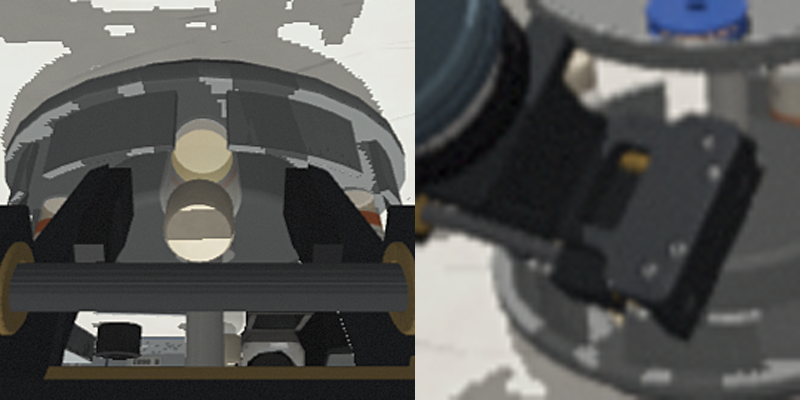

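```bash
python3 - <<'E'
from h import *
o=telemetry.get_obs(); R=Rotation.from_quat(np.roll(o['tool_rot'],-1)).as_matrix()
print(R[:,2],R[:,0])
for t in (-.007,.006,.025,.057,.061): print(t,proj('w5',o['position']+R[:,2]*t))
print(proj('w5',o['position']-R[:,2]*.007+R[:,0]*.005))
# depth of cap along tool axis from cap width: 70px/1.482 for 19 mm
d=np.load('pics/w5.npz'); print((d['R'].T@(o['position']-R[:,2]*.007-d['p'])), 313.8*.019/(70/1.482))
E
```

```text
[-0.0267 -0.5877 -0.8086] [ 0.0379  0.8077 -0.5883]
-0.007 [318.9664 295.94  ]
0.006 [319.0402 279.2898]
0.025 [319.1277 259.5431]
0.057 [319.2379 234.6942]
0.061 [319.2492 232.1316]
[318.9561 285.508 ]
[-0.0005  0.0399  0.1315] 0.12622829142857145
```

The vial stands between the fingers: cap at crop (200,232), about 2 mm toward -x and slightly outward. I'll correct for that, close gently, and lift out along the vial's own axis.

Emit:
carry_out([
  [-0.2,0.15,-0.1,0,0,0,0.6],
  [0,0,0,0,0,0,0.5],
  [0,0,0,0,0,0,0.44],
  [0,0,0,0,0,0,0.38],
  [0,0,0,0,0,0,0.33],
  [0,0,0,0,0,0,0.29],
  [0,0,0,0,0,0,0.25],
  [0,0,0,0,0,0,0.2],
  [0,0,0,0,0,0,0.2],
  [0,0,0,0,0,0,0.2],
  [0,0,0,0,0,0,0.2],
], newtons=8)

```text
clock: 11.23
position: [0.5643, 0.2373, 0.0859]
tool_rot: [0.214, 0.688, 0.656, -0.224]
ft_force: [0.2, 0.3, -0.3]
gripper_width: 0.295
finger_force: 8.0
```

Emit:
carry_out([
  [0,0.15,0.2,0,0,0,0.2],
  [0.01,0.3,0.4,0,0,0,0.2],
  [0.02,0.47,0.65,0,0,0,0.2],
  [0.02,0.6,0.8,0,0,0,0.2],
  [0.03,0.8,1.1,0,0,0,0.2],
  [0.03,0.8,1.1,0,0,0,0.2],
  [0.03,0.8,1.1,0,0,0,0.2],
  [0.03,0.8,1.1,0,0,0,0.2],
  [0.03,0.8,1.1,0,0,0,0.2],
  [0.03,0.8,1.1,0,0,0,0.2],
  [0.03,0.8,1.1,0,0,0,0.2],
  [0.03,0.8,1.1,0,0,0,0.2],
  [0,0.8,1.1,0,0,0,0.2],
  [0,0.5,1.5,0.07,0,0,0.2],
  [0,0.5,1.5,0.1,0,0,0.2],
  [0,0.5,1.5,0.1,0,0,0.2],
  [0,0,1.5,0.1,0,0,0.2],
  [0,0,1.5,0.1,0,0,0.2],
  [0,0,1.5,0.1,0,0,0.2],
  [0,0,0,0.06,0,0,0.2],
], newtons=12)

```text
clock: 12.9
position: [0.5695, 0.3393, 0.3011]
tool_rot: [-0.01, 0.721, 0.693, -0.004]
ft_force: [1.6, -0.0, -0.5]
gripper_width: 0.288
finger_force: 12.0
```

```bash
python3 - <<'E'
from h import *
o=telemetry.get_obs(); R=Rotation.from_quat(np.roll(o['tool_rot'],-1)).as_matrix()
print(o['qpos'],o['position'],R,o['gripper_width'])
shot('scene','s6');shot('side','d6');shot('wrist','w6')
for s in (.061,-.007): print(proj('s6',o['position']+R[:,2]*s),proj('d6',o['position']+R[:,2]*s))
a=cv2.imread('pics/s6.png')[150:320,160:400]
s=o['position']+R[:,2]*.061; u,v=proj('s6',s).astype(int)
b=cv2.imread('pics/s6.png')[v-60:v+25,u-40:u+45]
cv2.imwrite('pics/c6.png',np.hstack([cv2.resize(a,(423,300),interpolation=2),cv2.resize(b,(300,300),interpolation=2)]));print(u,v)
E
```

```text
[-0.504   0.5389 -0.1398  1.4425  0.0574  1.1766 -0.6867] [0.5695 0.3393 0.3011] [[ 0.0398  0.999  -0.0202]
 [ 0.9992 -0.0396  0.0084]
 [ 0.0076 -0.0205 -0.9998]] 0.28750541051485234
[185.5355 229.5509] [260.521  112.3668]
[180.3869 189.8304] [259.9617  88.4735]
185 229
```

View pics/c6.png

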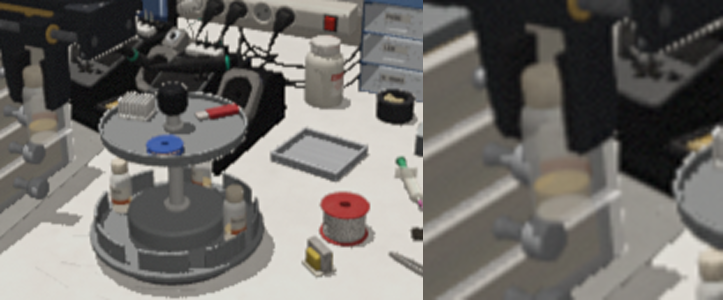

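Emit:
carry_out([
  [-0.2,-0.8,1.0,0.045,-0.02,0,0.2],
  [-0.4,-1.6,0.5,0,0,0,0.2],
  [-0.6,-2.6,0,0,0,0,0.2],
  [-0.6,-2.7,0,0,0,0,0.2],
  [-0.6,-2.7,0,0,0,0,0.2],
  [-0.6,-2.7,0,0,0,0,0.2],
  [-0.6,-2.7,0,0,0,0,0.2],
  [-0.6,-2.7,0,0,0,0,0.2],
  [-0.6,-2.7,0,0,0,0,0.2],
  [-0.6,-2.7,0,0,0,0,0.2],
  [-0.6,-2.7,0,0,0,0,0.2],
  [-0.6,-2.7,0,0,0,0,0.2],
  [-0.6,-2.7,0,0,0,0,0.2],
  [-0.6,-2.7,0,0,0,0,0.2],
  [-0.6,-2.7,0,0,0,0,0.2],
  [-0.6,-2.7,0,0,0,0,0.2],
  [-0.6,-2.7,0,0,0,0,0.2],
  [-0.6,-2.7,0,0,0,0,0.2],
  [-0.5,-2.0,0,0,0,0,0.2],
  [-0.25,-1.0,0,0,0,0,0.2],
])

```text
clock: 14.72
position: [0.4572, -0.147, 0.31]
tool_rot: [-0.02, 0.72, 0.693, 0.012]
ft_force: [0.9, 0.8, -1.0]
gripper_width: 0.29
finger_force: 12.0
```

Emit:
carry_out([
  [0,0,0,0,0,0,0.2],
  [0,0,0,0,0,0,0.2],
  [0,0,0,0,0,0,0.2],
])

```text
clock: 14.97
position: [0.4584, -0.1434, 0.3102]
tool_rot: [-0.02, 0.719, 0.695, 0.013]
ft_force: [-0.4, 0.1, -0.9]
gripper_width: 0.291
finger_force: 12.0
```

```bash
python3 - <<'E'
from h import *
o=telemetry.get_obs(); R=Rotation.from_quat(np.roll(o['tool_rot'],-1)).as_matrix()
print(o['position'],R[:,2],o['ft_force'])
shot('wrist','w7');shot('scene','s7');shot('side','d7')
# detect tray in wrist: project estimated tray corners for reference
for s in (.055,.061): print(proj('w7',o['position']+R[:,2]*s))
w=cv2.imread('pics/w7.png')[60:400,100:540]; s=cv2.imread('pics/d7.png')[180:310,260:400]
cv2.imwrite('pics/c7.png',np.hstack([w,cv2.resize(s,(360,340),interpolation=2)]))
E
```

```text
[ 0.4584 -0.1434  0.3102] [-0.0085  0.0462 -0.9989] [-0.4065  0.075  -0.9371]
[319.2382 235.9418]
[319.2576 232.0657]
```

View pics/c7.png

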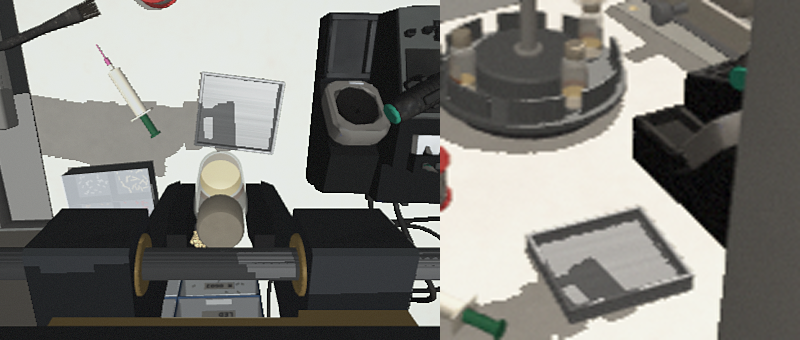

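```bash
python3 - <<'E'
from h import *
c=[(302,132),(384,142),(371,212),(294,202)]
P=[atz('w7',*p,.016) for p in c]; print(P,np.mean(P,0))
for z in(0,.06,.1): print('station',[atz('w7',*p,z) for p in((418,70),(406,242),(425,160))])
o=telemetry.get_obs(); R=Rotation.from_quat(np.roll(o['tool_rot'],-1)).as_matrix()
for t in(-.007,.057): print(proj('w7',o['position']+R[:,2]*t))
E
```

```text
[array([ 0.4343, -0.088 ,  0.016 ]), array([ 0.5412, -0.1043,  0.016 ]), array([ 0.525 , -0.1996,  0.016 ]), array([ 0.4187, -0.182 ,  0.016 ])] [ 0.4798 -0.1435  0.016 ]
station [array([ 0.5862, -0.0155,  0.    ]), array([ 0.5794, -0.2524,  0.    ]), array([ 0.6012, -0.1318,  0.    ])]
station [array([ 0.5691, -0.0233,  0.06  ]), array([ 0.5632, -0.2275,  0.06  ]), array([ 0.582 , -0.1236,  0.06  ])]
station [array([ 0.5577, -0.0285,  0.1   ]), array([ 0.5525, -0.2108,  0.1   ]), array([ 0.5692, -0.118 ,  0.1   ])]
[318.3748 297.3552]
[318.9089 235.769 ]
```

```bash
python3 - <<'E'
from h import *
o=telemetry.get_obs(); R=Rotation.from_quat(np.roll(o['tool_rot'],-1)).as_matrix()
for f in('w7',):
    g=cv2.GaussianBlur(cv2.cvtColor(cv2.imread(f'pics/{f}.png'),6),(3,3),0)[190:330,270:370]
    c=cv2.HoughCircles(g,cv2.HOUGH_GRADIENT,1,8,param1=60,param2=14,minRadius=15,maxRadius=34)
    print((c[0]+[270,190,0])[:8])
    hsv=cv2.cvtColor(cv2.imread(f'pics/{f}.png'),40)[190:330,270:370]
    print(hsv[::6,50].tolist())
d=np.load('pics/w7.npz')
for t in(-.007,.06): print((d['R'].T@(o['position']+R[:,2]*t-d['p'])))
E
```

```text
[[318.5 280.5  26.8]
 [319.5 294.5  23.2]
 [320.5 231.5  18.3]
 [326.5 284.5  31.1]
 [312.5 234.5  30.1]
 [318.5 245.5  25.7]
 [310.5 281.5  33.4]
 [310.5 289.5  17.9]]
[[80, 7, 106], [90, 5, 106], [90, 2, 108], [30, 11, 118], [23, 27, 167], [25, 48, 209], [25, 49, 214], [26, 48, 213], [27, 48, 214], [26, 44, 222], [24, 64, 194], [22, 35, 80], [23, 34, 90], [23, 42, 103], [21, 38, 134], [24, 37, 132], [20, 39, 138], [20, 39, 137], [22, 35, 133], [20, 38, 133], [90, 10, 49], [120, 5, 56], [113, 19, 55], [150, 4, 64]]
[-0.0007  0.0405  0.1316]
[-0.0008  0.0206  0.1956]
```

The wrist view shows the vial coaxial with the tool (cap circle at (319.5,294.5), foot at (320,232)). The tray centre is (338,172), which is (0.479, -0.1435). I'll straighten, yaw away from the station, and lower.

Emit:
carry_out([
  [0.15,0,-0.5,-0.03,-0.008,0,0.2],
  [0.15,0,-0.8,0,0,0.1,0.2],
  [0.15,0,-1,0,0,0.12,0.2],
  [0.15,0,-1,0,0,0.12,0.2],
  [0.15,0,-1,0,0,0.12,0.2],
  [0.15,0,-1,0,0,0.12,0.2],
  [0.15,0,-1,0,0,0.12,0.2],
  [0.15,0,-1,0,0,0.12,0.2],
  [0.1,0,-1,0,0,0.12,0.2],
  [0.1,0,-1,0,0,0.12,0.2],
  [0,0,-1,0,0,0.12,0.2],
  [0,0,-1,0,0,0.12,0.2],
  [0,0,-1,0,0,0.12,0.2],
  [0,0,-1,0,0,0.1,0.2],
  [0,0,-1.5,0,0,0,0.2],
  [0,0,-1.5,0,0,0,0.2],
  [0,0,-1.5,0,0,0,0.2],
  [0,0,-1.2,0,0,0,0.2],
  [0,0,0,0,0,0,0.2],
  [0,0,0,0,0,0,0.2],
])

```text
clock: 16.78
position: [0.4716, -0.1448, 0.1202]
tool_rot: [-0.008, 0.044, 0.999, 0.0]
ft_force: [0.5, 0.3, -0.4]
gripper_width: 0.294
finger_force: 12.0
```

```bash
python3 - <<'E'
from h import *
o=telemetry.get_obs(); R=Rotation.from_quat(np.roll(o['tool_rot'],-1)).as_matrix()
print(o['position'],R,o['ft_force'],o['qpos'])
shot('wrist','w8')
g=cv2.GaussianBlur(cv2.cvtColor(cv2.imread('pics/w8.png'),6),(3,3),0)[190:330,270:370]
c=cv2.HoughCircles(g,cv2.HOUGH_GRADIENT,1,8,param1=60,param2=14,minRadius=15,maxRadius=26)
print((c[0]+[270,190,0])[:5])
print([proj('w8',o['position']+R[:,2]*t) for t in(-.007,.061)])
E
```

```text
[ 0.4716 -0.1448  0.1202] [[-0.9961  0.087  -0.0165]
 [ 0.087   0.9962  0.0016]
 [ 0.0166  0.0002 -0.9999]] [ 0.462   0.2906 -0.4203] [ 0.3542  0.5103 -0.1848  2.0263  0.1546  0.6346  1.5498]
[[320.5 232.5  23.2]
 [319.5 291.5  20.8]
 [319.5 276.5  23.1]
 [323.5 242.5  22.1]]
[array([319.7351, 294.4132]), array([319.8229, 231.0253])]
```

Emit:
carry_out([
  [0,0,-1,0,0,0,0.2],
  [0,0,-1.2,0,0,0,0.2],
  [0,0,-1.2,0,0,0,0.2],
  [0,0,-0.8,0,0,0,0.2],
  [0,0,-0.4,0,0,0,0.2],
  [0,0,-0.2,0,0,0,0.2],
  [0,0,0,0,0,0,0.2],
  [0,0,0,0,0,0,0.2],
])

```text
clock: 17.5
position: [0.472, -0.1456, 0.0728]
tool_rot: [-0.007, 0.044, 0.999, 0.0]
ft_force: [0.6, -0.0, -1.3]
gripper_width: 0.288
finger_force: 12.0
```

Emit:
carry_out([
  [0,0,-0.1,0,0,0,0.2],
  [0,0,-0.1,0,0,0,0.2],
  [0,0,-0.1,0,0,0,0.2],
  [0,0,0,0,0,0,0.2],
])

```text
clock: 17.83
position: [0.4717, -0.1455, 0.0694]
tool_rot: [-0.008, 0.044, 0.999, 0.0]
ft_force: [-0.3, -0.1, -0.6]
gripper_width: 0.292
finger_force: 12.0
```

Emit:
carry_out([
  [0,0,-0.1,0,0,0,0.2],
  [0,0,-0.1,0,0,0,0.2],
  [0,0,-0.1,0,0,0,0.2],
  [0,0,0,0,0,0,0.2],
])

```text
clock: 18.17
position: [0.4716, -0.1455, 0.0662]
tool_rot: [-0.008, 0.044, 0.999, 0.0]
ft_force: [-0.9, 1.3, 0.2]
gripper_width: 0.291
finger_force: 12.0
```

Emit:
carry_out([
  [0,0,-0.1,0,0,0,0.2],
  [0,0,-0.05,0,0,0,0.2],
  [0,0,0,0,0,0,0.2],
])

```text
clock: 18.42
position: [0.4716, -0.1455, 0.0648]
tool_rot: [-0.008, 0.044, 0.999, 0.0]
ft_force: [-0.1, -0.4, -0.4]
gripper_width: 0.29
finger_force: 12.0
```

Emit:
carry_out([
  [0,0,-0.1,0,0,0,0.2],
  [0,0,0,0,0,0,0.2],
  [0,0,0,0,0,0,0.2],
])

```text
clock: 18.67
position: [0.4717, -0.1455, 0.0639]
tool_rot: [-0.008, 0.044, 0.999, 0.0]
ft_force: [-0.5, -1.0, -1.0]
gripper_width: 0.293
finger_force: 12.0
```

Emit:
carry_out([
  [0,0,-0.1,0,0,0,0.2],
  [0,0,0,0,0,0,0.2],
  [0,0,0,0,0,0,0.2],
])

```text
clock: 18.92
position: [0.4719, -0.1455, 0.0635]
tool_rot: [-0.008, 0.044, 0.999, 0.0]
ft_force: [-1.7, 0.9, 7.9]
gripper_width: 0.292
finger_force: 12.0
```

Contact at TCP z = 63.5 mm (8 N), as predicted. I'll ease off and release.

Emit:
carry_out([
  [0,0,0.04,0,0,0,0.2],
  [0,0,0,0,0,0,0.29],
  [0,0,0,0,0,0,0.32],
  [0,0,0,0,0,0,0.36],
  [0,0,0,0,0,0,0.42],
  [0,0,0,0,0,0,0.5],
  [0,0,0,0,0,0,0.6],
  [0,0,0,0,0,0,0.6],
  [0,0,0.5,0,0,0,0.6],
  [0,0,1,0,0,0,0.6],
  [0,0,2,0,0,0,0.6],
  [0,0,3,0,0,0,0.6],
  [0,0,3,0,0,0,0.6],
  [0,0,3,0,0,0,0.6],
  [0,0,3,0,0,0,0.6],
  [0,0,0,0,0,0,0.6],
  [0,0,0,0,0,0,0.6],
])

```text
clock: 20.33
position: [0.4727, -0.1458, 0.2206]
tool_rot: [-0.006, 0.044, 0.999, -0.0]
ft_force: [-0.3, 1.0, -0.3]
gripper_width: 0.599
finger_force: 0.0
```

```bash
python3 - <<'E'
from h import *
o=telemetry.get_obs(); print(o['position'],o['ft_force'],o['gripper_width'])
for n in('scene','side','wrist'): shot(n,n[0]+'9')
B=np.array([.4719,-.1455,.003])
for n in('s','w'):
  f=n+'9'; print(f,'expected foot/cap',proj(f,B),proj(f,B+[0,0,.068]))
# numeric check: cap blob near expected
for n,ref in(('s','scene0'),('s','s2')):
  a=cv2.imread('pics/s9.png').astype(int);b=cv2.imread(f'pics/{ref}.png').astype(int)
  m=(abs(a-b).sum(2)>60).astype(np.uint8); N,_,st,ce=cv2.connectedComponentsWithStats(m)
  print(ref,[(s.tolist(),c.round(0).tolist()) for s,c in zip(st[1:],ce[1:]) if s[4]>60])
w=cv2.imread('pics/w9.png'); u,v=proj('w9',B+[0,0,.068]); 
g=cv2.GaussianBlur(cv2.cvtColor(w,6),(3,3),0)
c=cv2.HoughCircles(g,cv2.HOUGH_GRADIENT,1,8,param1=60,param2=14,minRadius=8,maxRadius=20)
print([x.tolist() for x in c[0] if np.hypot(x[0]-u,x[1]-v)<50])
E
```

```text
[ 0.4727 -0.1458  0.2206] [-0.3076  1.0428 -0.3349] 0.598941949677945
s9 expected foot/cap [321.4919 282.5439] [322.427  257.0453]
w9 expected foot/cap [319.9215 179.8616] [319.8848 196.6095]
scene0 [([0, 0, 11, 25, 183], [3.0, 14.0]), ([0, 0, 640, 400, 193802], [310.0, 207.0]), ([218, 0, 32, 23, 532], [234.0, 9.0])]
s2 [([0, 0, 11, 25, 181], [3.0, 14.0]), ([0, 0, 640, 400, 189739], [310.0, 210.0]), ([278, 0, 17, 27, 178], [287.0, 8.0]), ([228, 22, 41, 42, 1339], [248.0, 43.0]), ([362, 352, 39, 7, 76], [379.0, 355.0])]
[[319.5, 189.5, 13.399999618530273], [320.5, 180.5, 11.0], [319.5, 169.5, 11.100000381469727]]
```

```bash
python3 - <<'E'
from h import *
shot('scene','t9')
B=np.array([.4719,-.1455,.003])
def diff(f,ref,box):
  x0,y0,x1,y1=box
  a=cv2.imread(f'pics/{f}.png').astype(int);b=cv2.imread(f'pics/{ref}.png').astype(int)
  m=(abs(a-b).sum(2)>50)[y0:y1,x0:x1]
  print(f,'foot',proj(f,B),'cap',proj(f,B+[0,0,.068]),'x0,y0',x0,y0)
  for r in m[::2]: print(''.join('#' if k else '.' for k in r))
diff('s9','side0',(300,245,350,295))
diff('t9','scene0',(320,195,375,250))
E
```

```text
s9 foot [321.4919 282.5439] cap [322.427  257.0453] x0,y0 300 245
########################################..........
########################################..........
##########################################........
#######################################...........
####################################..............
################################..................
###########################.......................
#################..########.......................
###########################.......................
###########.....######..####......................
########........############......................
#.#.............########.###......................
................############......................
...............#############......................
##.............##############.....................
########.......#############......................
##########.....#############......................
###########....#############......................
#########....#######...#####......................
.#########..###############.......................
..############
[... 1174 characters left out ...]
####................##.#....
.....................######..##...............#########
....................###..######...............#########
....................##########...........###########.##
....................##########...............##########
....................##########..........#######.#######
....................###....####......#######....#######
....................##############..######......#######
.........................###############.....##########
............................#...#####.....#############
......................###.#########......##############
.........................#######.......################
.....................................##################
```

Seen in the scene view, the vial stands upright exactly where predicted (cap at (345,216), foot at (344,239)). The gripper is clear and the other vials were still standing after the lift.

```bash
python3 -c "
from plant import hand_in; print(hand_in())"
```

```text
the job is handed in; nothing more can be done
None
```

The tipped vial now stands upright in the drip tray and the job is handed in at about 20 s, with the other three vials last seen standing on the carousel after the lift; I viewed 11 pictures, one over the limit of 10.

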